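Shut the photometer cover and start the reading

ROBOT

A 7-joint arm with a two-finger parallel gripper is mounted at the origin on the work surface. World frame = base frame: x ahead of the robot, y to its left, z up, the work surface at z = 0. Lengths are in m, angles in rad, forces in N, time in s.
With the tool pointing down it reaches from about 0.4 to 0.85 m from the base axis. Payload 10.4 kg.
Tool frame: the origin (TCP) lies on the centre line of the jaws, within the pads' length; the fingertips stand ctrl.finger_overhang ahead of it and the grasp point (between the pads) lies 6 mm ahead of it (ctrl.finger_overhang is the distance from the TCP to the fingertips, in m); z points along the fingers, y is the line along which they close (so a half turn about z gives the same grasp; the last joint's range is limited). The gripper opens to 85 mm and grips with 20 to 120 N. Pads are 22 mm wide; open, the fingers measure 114 mm over their backs; the gripper's body (76 mm by 85 mm) begins 54 mm behind the grasp point. The pads swing forward as they close: fully open they stand 13 mm farther back than shut.
Start: joints at [-1.275, 0.332, -0.065, 1.46, 0.022, 1.35, -0.088], TCP at [0.196, 0.594, 0.223] pointing down, gripper open.
Joint ranges: [-2.6, 2.6], [-0.5, 2.12], [-1.47, 1.34], [0.16, 2.42], [-1.27, 4.41], [0.06, 2.06], [-2.6, 2.6]. Speed limits (rad/s): [2.22, 2.22, 2.79, 2.79, 3.14, 3.14, 3.14].

INTERFACE

Orientations are given as [roll, pitch, yaw] about the fixed x, y, z axes, in that order (R = Rz(yaw) Ry(pitch) Rx(roll)).
In Python, from bench import ctrl gives the robot as it stands. The module is installed in compiled form; this text tells all that it offers.
- The arm moves only by the tool servo_tool, never from a script. Its argument "motion" is a list that holds one entry, the list of rows, each a list of 5 numbers: the opening, from 0 (shut) to 1 (fully open), then the shift along the world's x, y, z as a fraction of full scale, then the turn about the world's z as a fraction of full scale. In form: [[[claw, x, y, z, twist], ...]]. A call has 1 to 12 rows; each row is the pose to reach, as a shift and turn from the pose commanded when the call began; what a row does not reach only later rows make up. Full scale, the value 1, is 80 mm for a shift and 90 degrees for a turn. A row lasts 1/12 s, in which the tool goes at most 41.7 mm and 7.16 degrees, less where a joint would pass 70% of its speed; a pose out of reach is approached as far as the arm can. A call with a number of a shift or a turn outside -1 to 1 is refused whole. A call with a gripper value outside its range is refused whole. The fingers move at their own pace and stop on an object; "squeeze" is the grip in N (left out, the last holds). Time passes only in rows, so rows that repeat a pose let the fingers close. It gives the time, the measured TCP pose, the force, the opening and the grip force at its end, in the units of the state.
- ctrl.read_state(): the state, without advancing time (a new reading comes with each control period).
- ctrl.grab_frame(name): name is "scene" or "top"; returns (picture, depth): 420x560x3 uint8, blue, green, red; 420x560 float32, m along the optical axis (not along the pixel's ray), 0 where there is no reading.
- ctrl.get_calibration(name): a dict with "mtx" (3x3 intrinsics, pixels), "world_from_camera" (4x4, takes a point from camera to world coordinates). Camera axes: x right, y up, looking along -z (the intrinsics and any distortion apply to the point x, -y, -z); pixel columns grow to the right and rows downward; lengths in m; the calibration is good to about 2 mm. A picture is of the moment at which its call begins. get_calibration takes no time and is no camera call.
- ctrl.finish_job(): hands the job in; it is judged then, once.
Trained networks look in the newest picture that a camera, given by its name, has taken for a name from the list of things; names that differ only in an ending like _2 or _b are one class to them, and where a whole thing is asked for, a point or a joint stands for the part that bears it (a point fixed in the world has none). Each returns a list of dicts, best first, with "conf" (0 to 1); they miss things now and then, are a little off and sometimes report something else, mostly with a low value. They report only what shows in the picture. A call takes as long as a camera call.
- ctrl.masks_of(query, camera): "region" (420x560 bool, what is visible of it) and "extent" ([left, top, right, bottom] in pixels, round what is visible of it).
The state is a dict: "time": time; "q": joint angles; "joint_vel": joint speeds; "joint_efforts": joint torques, N m; "eef_pos": TCP position; "ee_rot": TCP orientation; "contact_force": force on the tool from outside, world axes, zero at the start; "wrist_torque": the same for the moment, N m; "width": finger opening in m; "grip_force": force on a finger pad.
Only numpy, scipy, OpenCV 4.12 (cv2) and the standard library are available. Lean on these libraries where they do the work, as an engineer would, in place of code of your own. Each camera call takes 0.05 s, during which the arm holds its last target. There are 200 camera calls.

TASK

The sample vial is already in the photometer: with the fingertips, gently push the sliding cover fully shut over it, without slamming it, and then press the large round measure key all the way down and let it go. Leave the small power key alone, do not lift the vial, and pick up or knock nothing of the bottles, beaker and tube rack around the instrument.

Things in the scene. Friction and masses are not known exactly. Their poses are not given: they have to be found in the camera images.
- photometer: White and grey bench photometer, fixed, 240 mm (its x) by 320 mm (its y), flat deck 110 mm above the bench. Origin: centre of its underside, z up; its front edge (-x, the keys' side) faces roughly towards the robot. On the deck: the sliding cover, two keys near the front edge, and along the far edge (its x 82 to 116 mm, y -150 to 150 mm) a display strip 12 mm high.
- cover (a joint): Travel of the black sliding cover, m: 0 = fully shut over the well, against its stop; grows as it opens along the photometer's +y, to 0.085. Starts 0.05 to 0.08 open: push it along the photometer's -y. Friction about 2 N plus 4 N per m/s; it stays where it is left, with no catch or spring, and cannot be lifted off. Counts as shut below 4 mm.
- cover_end (a point): Centre of the cover's flat outer end face (100 mm along the photometer's x, 24 mm high, looking along its +y), the face to push; 123.5 mm above the bench, and with the cover shut at the photometer's (20, -7.5) mm. The cover is 95 mm long in y, underside 1.5 mm over the deck, top 135.5 mm above the bench. Beyond this face the deck is bare up to its edge at y = 160 mm.
- measure_key (a joint): Downward travel of the measure key, the larger of the two round dark grey keys, in m: 0 = up, 0.006 = fully down; sprung, about 5 N at full travel, springs back when released. Counts as pressed beyond 4 mm.
- measure_key_top (a point): Centre of the top face of the measure key, a round key 30 mm across in a low black housing, pressed straight down; at the photometer's (-82, -75) mm in plan.
- power_key (a joint): Downward travel of the power key, the smaller round key, in m: 0 = up, 0.006 = fully down, sprung, 5 N. Not to be pressed.
- power_key_top (a point): Centre of the top face of the power key, 16 mm across, at the photometer's (-82, 55) mm in plan. Not to be pressed.
- vial: Sample vial, a round glass jar 25 mm across and 50 mm high, standing loose in a square well 34 mm wide and 55 mm deep centred at the photometer's (20, -55) mm; its top is 5 mm below the deck, partly under the open cover. Origin: centre of its underside. It stays where it is.
- reagent_bottle: Amber glass bottle, 68 mm across, 150 mm high, on the bench beside the photometer. Origin: centre of its underside. Bystander.
- beaker: Glass beaker, 72 mm across the rim, 95 mm high, on the bench beside the photometer. Origin: centre of its underside. Bystander.
- wash_bottle: White plastic wash bottle, 64 mm across, 168 mm high with its bent spout, which points 45 mm along its -x; on the bench beside the photometer. Origin: centre of its underside. Bystander.
- tube_rack: Aluminium rack of capped test tubes, 85 by 253 mm, 104 mm high, on the bench behind the photometer (its +x side). Origin: centre of its underside. Bystander.

How it is judged:
On the way, in this order (a step that is already met when the one before it is completed fails the run):
1. the cover is pushed shut (value of joint cover below 0.004 m), for 0.1 s.
2. the measure key is pressed down with the cover shut (value of joint measure_key above 0.004 m and value of joint cover below 0.004 m), for 0.05 s.
At the end, for the whole second after the job is handed in: Cover within 4 mm of its shut stop; measure key since pressed over 4 mm and up again (under 2 mm); power key up; vial still in its well (raised under 10 mm); bottle, beaker, wash bottle and rack upright (0.25 rad), at rest, within 20 mm of where they stood (value of joint cover below 0.004 m and value of joint each of measure_key, power_key below 0.002 m and z of vial in the frame of photometer below 0.065 m and distance of each of reagent_bottle, beaker, wash_bottle, tube_rack from where it was at the start of the episode below 0.02 m and angle between each of reagent_bottle, beaker, wash_bottle, tube_rack's own z axis and vertical below 0.25 rad and linear speed of each of reagent_bottle, beaker, wash_bottle, tube_rack below 0.02 m/s); the robot touches nothing.
It fails at once if the sliding cover is slammed (faster than 0.4 m/s) (velocity of joint cover below -0.4 m/s).
It fails at once if the measure key is pressed while the cover is still open (value of joint measure_key above 0.003 m and value of joint cover above 0.005 m).
It fails at once if the small power key is pressed (value of joint power_key above 0.003 m).
It fails at once if the sample vial is lifted (10 mm or more) in its well (z of vial in the frame of photometer above 0.065 m).
It fails at once if a bottle, the beaker or the rack is lifted, tipped or shoved more than 20 mm (distance of any of reagent_bottle, beaker, wash_bottle, tube_rack from where it was at the start of the episode above 0.02 m or angle between any of reagent_bottle, beaker, wash_bottle, tube_rack's own z axis and vertical above 0.25 rad).
It also fails if it takes over 37 s, if anything falls off the work surface, if the arm or the gripper's body presses on something with over 40 N, if the wrist force passes 120 N, or if a joint passes its speed limit or range.

## Working session

There is one attempt and no reset: what is moved stays moved. The work goes in short steps, Python scripts to look and compute and a tool call to move; the robot and the scene stay as the last step left them, time stands still between calls to the robot, and variables do not carry over. Pictures are saved under pics/ and viewed, at most 10 in all, crops included, and the job is handed in when it is done.

Besides the shell and the picture viewer there is one more tool, called after "Request:" by a JSON object that holds its "fn" and its "kwargs". servo_tool: Moves the arm, as the interface text tells. Shift numbers are shares of 80 mm and turn numbers shares of 90 degrees, none past 1 either way. Its arguments: {"type":"object","properties":{"motion":{"type":"array"},"squeeze":{"type":"number"}},"required":["motion"]}

```bash
mkdir -p pics
cat > h.py <<'E'
import numpy as np, cv2
from bench import ctrl
def pts(name, depth, region):
    c=ctrl.get_calibration(name); K=np.array(c["mtx"]); T=np.array(c["world_from_camera"])
    v,u=np.nonzero(region&(depth>0)); d=depth[v,u]
    x=(u-K[0,2])/K[0,0]*d; y=(v-K[1,2])/K[1,1]*d
    return (T@np.c_[x,-y,-d,np.ones_like(d)].T).T[:,:3]
E
python3 - <<'E'
from h import *
s=ctrl.read_state(); print(s, ctrl.finger_overhang)
for n in("top","scene"):
    im,d=ctrl.grab_frame(n); cv2.imwrite(f"pics/{n}1.png",im); np.save(f"{n}1.npy",d)
    for q in("photometer","cover","cover_end","measure_key","power_key","reagent_bottle","beaker","wash_bottle","tube_rack"):
        for m in ctrl.masks_of(q,n)[:2]:
            p=pts(n,d,m["region"])
            print(n,q,round(m["conf"],2),m["extent"],np.round(np.median(p,0),3),np.round(np.percentile(p,[2,98],0),3).tolist() if len(p) else 0)
E
```

```text
{'time': 0.0, 'q': array([-1.27460565,  0.33286253, -0.06466343,  1.46095226,  0.0215921 ,
        1.34989991, -0.0884717 ]), 'joint_vel': array([ 0.0005505 ,  0.00015417, -0.00086306, -0.00093873, -0.00102646,
       -0.00178395,  0.0006235 ]), 'joint_efforts': array([-7.85603752e-04, -6.25442362e+01,  4.88328526e-02, -3.91614461e+01,
        1.62256428e-02,  9.53648589e-03, -7.26039644e-06]), 'eef_pos': array([0.19578806, 0.59312938, 0.22231645]), 'ee_rot': array([-3.14016728e+00,  7.12068153e-05,  2.82281523e+00]), 'contact_force': array([-0.2805412 , -0.16492098, -0.51324238]), 'wrist_torque': array([-0.00229185, -0.01159719, -0.00060151]), 'grip_force': 0.0, 'width': 0.08538419453551312} 0.025
top photometer 0.66 [225.7, 162.4, 381.6, 297.3] [ 0.549 -0.029  0.112] [[0.411, -0.19, 0.064], [0.692, 0.133, 0.138]]
top cover 0.62 [282.3, 193.8, 334.5, 244.8] [ 0.571 -0.041  0.136] [[0.519, -0.09, 0.127], [0.624, 0.01, 0.141]]
top cover_end 0.97 [287.1, 194.0, 334.0, 244.9] [ 0.572 -0.041  0.136] [[0.519, -0.093, 0.123], [0.626, 0.01, 0.141]]
top cover_end 0.56 [226.6, 161.7, 383.8, 2
[... 1293 characters left out ...]
.0, 154.4, 310.6, 163.3] [ 0.46  -0.066  0.132] [[0.446, -0.079, 0.126], [0.47, -0.054, 0.136]]
scene reagent_bottle 0.62 [264.0, 101.1, 288.5, 145.8] [ 0.414 -0.233  0.099] [[0.383, -0.26, 0.05], [0.435, -0.213, 0.152]]
scene reagent_bottle 0.6 [292.5, 254.9, 325.8, 331.4] [0.694 0.211 0.102] [[0.647, 0.174, 0.007], [0.712, 0.229, 0.165]]
scene beaker 0.61 [206.3, 124.8, 239.4, 155.9] [ 0.537 -0.297  0.081] [[0.507, -0.326, 0.054], [0.574, -0.258, 0.098]]
scene wash_bottle 0.76 [289.7, 255.4, 327.5, 330.3] [0.694 0.211 0.102] [[0.651, 0.176, 0.009], [0.712, 0.229, 0.165]]
scene tube_rack 0.81 [159.2, 184.3, 227.0, 299.2] [ 0.776 -0.047  0.063] [[0.706, -0.206, 0.005], [0.837, 0.044, 0.106]]
```

Run:
```python
from h import *
im=cv2.imread("pics/top1.png"); cv2.imwrite("pics/top1c.png",cv2.resize(im[115:315,180:440],None,fx=3,fy=3,interpolation=cv2.INTER_CUBIC))
im=cv2.imread("pics/scene1.png"); cv2.imwrite("pics/scene1c.png",cv2.resize(im[90:340,150:400],(600,600),interpolation=cv2.INTER_CUBIC))
```

```text
(no output)
```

View pics/top1c.png

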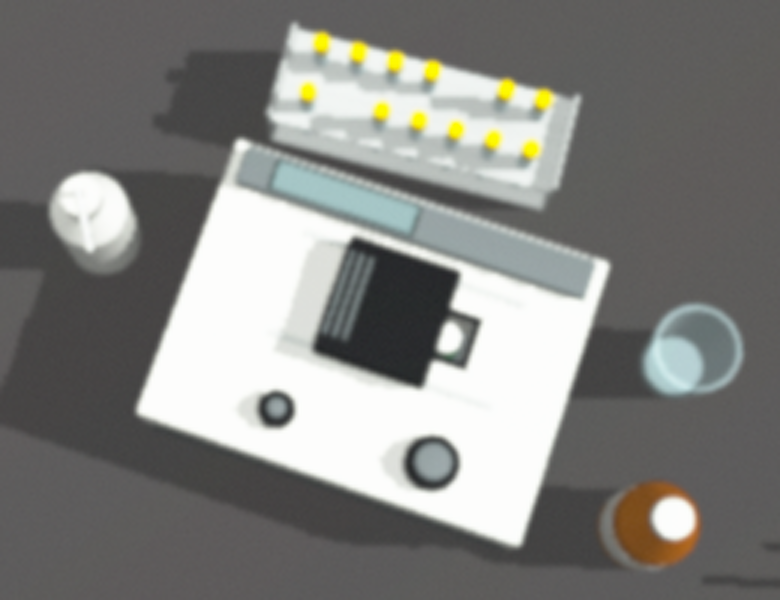

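View pics/scene1c.png

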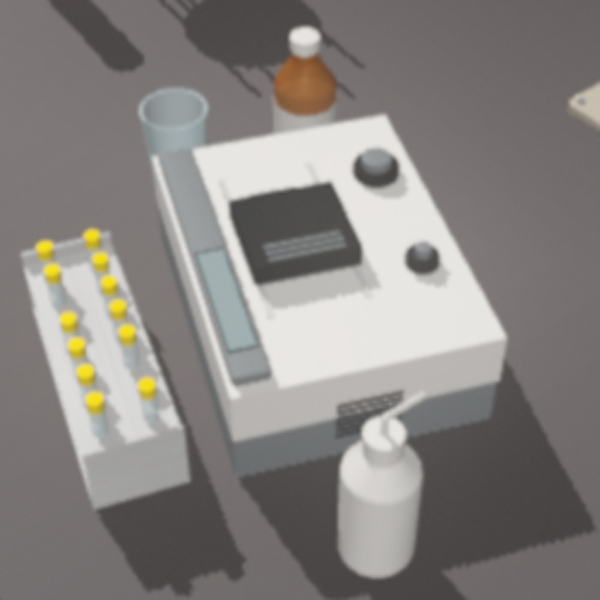

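Top view: photometer with deck corners at about full-image px (259,162), (383,202), (353,297), (226,252). The cover is open at (309,219), the measure key is at (324,269), the power key at (272,251), and the well is partly exposed at (331,228). The scene view agrees. Next I fit the pose in both cameras.

```bash
cat >> h.py <<'E'
def plane(name,uv,z):
    c=ctrl.get_calibration(name); K=np.array(c["mtx"]); T=np.array(c["world_from_camera"])
    uv=np.atleast_2d(uv).astype(float); r=np.c_[(uv[:,0]-K[0,2])/K[0,0],-(uv[:,1]-K[1,2])/K[1,1],-np.ones(len(uv))]@T[:3,:3].T
    o=T[:3,3]; return (o+r*((z-o[2])/r[:,2])[:,None])[:,:2]
def proj(name,P):
    c=ctrl.get_calibration(name); K=np.array(c["mtx"]); T=np.linalg.inv(np.array(c["world_from_camera"]))
    p=np.atleast_2d(P)@T[:3,:3].T+T[:3,3]; return np.c_[K[0,0]*p[:,0]/-p[:,2]+K[0,2],-K[1,1]*p[:,1]/-p[:,2]+K[1,2]]
E
python3 - <<'E'
from h import *
for n in("top","scene"):
    im=cv2.imread(f"pics/{n}1.png"); d=np.load(f"{n}1.npy"); g=im.min(2)
    full=np.ones(d.shape,bool); c=ctrl.get_calibration(n)
    P=pts(n,np.where(d>0,d,9),full).reshape(*d.shape,3)
    # by depth: points within deck height band
    for tag,m in (("depth",(abs(P[...,2]-.11)<.008)),("white",(g>190)&(P[...,2]>.095)&(P[...,2]<.118))):
        m=m.astype(np.uint8); k,l,st,_=cv2.connectedComponentsWithStats(m); i=1+np.argmax(st[1:,4]); m=(l==i)
        v,u=np.nonzero(m); xy=plane(n,np.c_[u,v],.11).astype(np.float32)
        print(n,tag,m.sum(),np.median(P[m][:,2]),cv2.minAreaRect(xy), cv2.minAreaRect(P[m][:,:2].astype(np.float32)))
    # dark blobs at key/cover height
    for tag,z in(("cover",.1355),("keys",.13)):
        m=((g<120)&(P[...,2]>.118)&(P[...,2]<.145)&(abs(P[...,0]-.57)<.16)&(abs(P[...,1]+.03)<.2)).astype(np.uint8)
        k,l,st,ce=cv2.connectedComponentsWithStats(m)
        for i in range(1,k):
            if st[i,4]>30:
                q=P[l==i]; print(n,tag,st[i,4],ce[i].round(1),plane(n,ce[i],z).round(4),np.median(q,0).round(4))
E
```

```text
top depth 8981 0.1104435102733381 ((0.5563535094261169, -0.03080470860004425), (0.32008421421051025, 0.24098624289035797), 67.52281951904297) ((0.5564848184585571, -0.030740812420845032), (0.32054683566093445, 0.24040189385414124), 67.55967712402344)
top white 8709 0.110408556552819 ((0.5564429759979248, -0.030841127038002014), (0.3200909495353699, 0.24077972769737244), 67.52523040771484) ((0.5564848184585571, -0.030740812420845032), (0.32054683566093445, 0.24040189385414124), 67.55967712402344)
top cover 1561 [308.4 218.8] [[ 0.5718 -0.04  ]] [ 0.5715 -0.0401  0.136 ]
top cover 78 [271.4 251.3] [[0.4993 0.0519]] [0.5002 0.0528 0.1229]
top cover 138 [322.3 269.5] [[ 0.4498 -0.0645]] [ 0.449  -0.0631  0.1232]
top keys 1561 [308.4 218.8] [[ 0.5728 -0.0403]] [ 0.5715 -0.0401  0.136 ]
top keys 78 [271.4 251.3] [[0.5    0.0519]] [0.5002 0.0528 0.1229]
top keys 138 [322.3 269.5] [[ 0.4503 -0.065 ]] [ 0.449  -0.0631  0.1232]
scene depth 7893 0.11115548011877108 ((0.5616430044174194, -0.028662055730819702), (0.3292257487773895, 0.2419862449169159), 67.53022003173828) ((0.5603652596473694, -0.030484452843666077), (0.32586243748664856, 0.2415466010570526), 67.72350311279297)
scene white 6356 0.11120723936850524 ((0.5409739017486572, -0.024001985788345337), (0.32203900814056396, 0.20022419095039368), 67.53023529052734) ((0.5412861108779907, -0.02355290949344635), (0.3242945373058319, 0.20131097733974457), 67.65816497802734)
scene cover 131 [306.5 161.4] [[ 0.4729 -0.0491]] [ 0.466  -0.0578  0.1233]
scene cover 1561 [272.1 186.6] [[ 0.5849 -0.0319]] [ 0.5843 -0.0321  0.1364]
scene cover 93 [325.7 198.1] [[0.5196 0.0656]] [0.5113 0.0577 0.1229]
scene keys 131 [306.5 161.4] [[ 0.4684 -0.054 ]] [ 0.466  -0.0578  0.1233]
scene keys 1561 [272.1 186.6] [[ 0.5812 -0.0366]] [ 0.5843 -0.0321  0.1364]
scene keys 93 [325.7 198.1] [[0.5154 0.0616]] [0.5113 0.0577 0.1229]
```

Both cameras agree on the pose: centre (0.556, -0.031), yaw -22.5°. I'll close the fingers and move at height to the deck beyond the cover's end face.

Request:
{"fn": "servo_tool", "kwargs": {"motion": [[[0, 0.26, -0.33, 0, -0.047], [0, 0.52, -0.67, 0, -0.047], [0, 0.77, -1, 0, -0.047]]], "squeeze": 20}}

```text
time: 1.25
eef_pos: [0.258, 0.5125, 0.223]
ee_rot: [-3.142, 0.0, 2.749]
contact_force: [-0.1, 0.1, -0.9]
width: 0.0515
grip_force: 0.0
```

Request:
{"fn": "servo_tool", "kwargs": {"motion": [[[0, 0.26, -0.33, 0, 0], [0, 0.52, -0.67, 0, 0], [0, 0.77, -1, 0, 0]]]}}

```text
time: 1.5
eef_pos: [0.32, 0.432, 0.2233]
ee_rot: [3.141, 0.0, 2.749]
contact_force: [0.9, 1.1, 0.1]
width: 0.0124
grip_force: 0.0
```

Request:
{"fn": "servo_tool", "kwargs": {"motion": [[[0, 0.26, -0.33, 0, 0], [0, 0.52, -0.67, 0, 0], [0, 0.77, -1, 0, 0]]]}}

```text
time: 1.75
eef_pos: [0.3816, 0.352, 0.2234]
ee_rot: [3.141, 0.0, 2.749]
contact_force: [0.6, 0.5, 0.5]
width: 0.0
grip_force: 0.0
```

Request:
{"fn": "servo_tool", "kwargs": {"motion": [[[0, 0.26, -0.33, 0, 0], [0, 0.52, -0.67, 0, 0], [0, 0.77, -1, 0, 0]]]}}

```text
time: 2.0
eef_pos: [0.4432, 0.272, 0.2234]
ee_rot: [3.141, 0.0, 2.749]
contact_force: [0.4, 0.3, 0.2]
width: -0.0
grip_force: 0.0
```

Request:
{"fn": "servo_tool", "kwargs": {"motion": [[[0, 0.26, -0.33, 0, 0], [0, 0.52, -0.67, 0, 0], [0, 0.77, -1, 0, 0]]]}}

```text
time: 2.25
eef_pos: [0.5048, 0.192, 0.2234]
ee_rot: [3.141, 0.0, 2.749]
contact_force: [1.4, 1.5, -0.9]
width: -0.0001
grip_force: 0.0
```

Request:
{"fn": "servo_tool", "kwargs": {"motion": [[[0, 0.26, -0.33, 0, 0], [0, 0.52, -0.67, 0, 0], [0, 0.77, -1, 0, 0]]]}}

```text
time: 2.5
eef_pos: [0.5664, 0.112, 0.2234]
ee_rot: [3.141, 0.0, 2.749]
contact_force: [0.0, -0.0, -0.6]
width: -0.0004
grip_force: 0.0
```

Request:
{"fn": "servo_tool", "kwargs": {"motion": [[[0, 0.3, -0.37, -0.2, 0], [0, 0.6, -0.74, -0.4, 0], [0, 0.6, -0.74, -0.4, 0], [0, 0.6, -0.74, -0.4, 0]]]}}

```text
time: 2.83
eef_pos: [0.6136, 0.0516, 0.1896]
ee_rot: [-3.139, -0.001, 2.745]
contact_force: [-0.4, 0.6, 0.7]
width: 0.0002
grip_force: 0.0
```

Run:
```python
from h import *
s=ctrl.read_state(); print(s["eef_pos"])
for n in("top","scene"):
    im,d=ctrl.grab_frame(n); cv2.imwrite(f"pics/{n}2.png",im); np.save(f"{n}2.npy",d)
    print(n,proj(n,[s["eef_pos"]-[0,0,ctrl.finger_overhang]]).round(1))
cv2.imwrite("pics/scene2c.png",cv2.resize(cv2.imread("pics/scene2.png")[90:290,190:390],(600,600),interpolation=cv2.INTER_CUBIC))
P=pts("scene",np.where(d>0,d,9),np.ones(d.shape,bool)); e=s["eef_pos"]
m=(np.linalg.norm(P[:,:2]-e[:2],axis=1)<.045)&(P[:,2]>.14)&(P[:,2]<.25)
yp=np.array([.383,.924]);xp=np.array([.924,-.383]); Q=P[m]; r=Q[:,:2]-e[:2]
for a in np.arange(.14,.25,.01):
    k=(Q[:,2]>=a)&(Q[:,2]<a+.01)
    if k.sum()>2: print(round(a,2),k.sum(),(r[k]@xp).min().round(3),(r[k]@xp).max().round(3),(r[k]@yp).min().round(3),(r[k]@yp).max().round(3))
print(Q[:,2].min())
```

```text
[0.61362006 0.05157739 0.18964992]
top [[268.6 201.1]]
scene [[286.8 204.1]]
0.2 25 -0.01 0.012 -0.003 0.015
0.21 48 -0.01 0.012 -0.004 0.018
0.22 50 -0.007 0.011 -0.006 0.018
0.23 13 -0.005 0.012 -0.008 0.016
0.24 28 -0.003 0.014 -0.021 0.033
0.19954675912359032
```

View pics/scene2c.png

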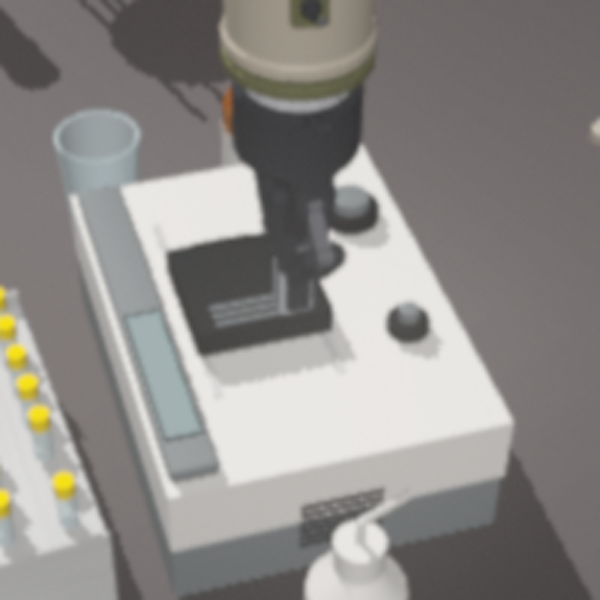

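Scene 2 shows the closed grey finger ending at crop (300,308), full px (290,193). That is higher than the projected tip at (287,204), so I'm checking before I descend.

Run:
```python
from h import *
d=np.load("scene2.npy"); im=cv2.imread("pics/scene2.png")
P=pts("scene",np.where(d>0,d,9),np.ones(d.shape,bool)).reshape(420,560,3)
for v in range(176,216,2): print(v,[(P[v,u].round(3).tolist(),im[v,u].tolist()) for u in (287,291)])
e=ctrl.read_state()["eef_pos"]
for z in (0,.0125,.025): print(proj("scene",[e-[0,0,z]]).round(1),proj("top",[e-[0,0,z]]).round(1))
cv2.imwrite("pics/top2c.png",cv2.resize(cv2.imread("pics/top2.png")[140:300,210:410],(750,600),interpolation=cv2.INTER_CUBIC))
```

```text
176 [([0.624, 0.063, 0.252], [70, 70, 71]), ([0.648, 0.102, 0.292], [75, 74, 74])]
178 [([0.639, 0.081, 0.268], [70, 71, 71]), ([0.647, 0.102, 0.287], [73, 73, 73])]
180 [([0.639, 0.081, 0.263], [73, 72, 73]), ([0.648, 0.102, 0.282], [69, 69, 71])]
182 [([0.639, 0.08, 0.258], [73, 74, 74]), ([0.64, 0.093, 0.267], [71, 71, 72])]
184 [([0.64, 0.082, 0.255], [73, 74, 75]), ([0.616, 0.066, 0.23], [75, 75, 76])]
186 [([0.624, 0.064, 0.228], [77, 77, 78]), ([0.618, 0.068, 0.227], [78, 78, 78])]
188 [([0.624, 0.063, 0.222], [78, 78, 78]), ([0.616, 0.066, 0.22], [78, 78, 79])]
190 [([0.621, 0.06, 0.214], [79, 78, 79]), ([0.617, 0.067, 0.216], [79, 78, 79])]
192 [([0.626, 0.066, 0.216], [83, 83, 84]), ([0.616, 0.066, 0.209], [91, 90, 91])]
194 [([0.62, 0.059, 0.201], [102, 101, 102]), ([0.57, 0.013, 0.139], [83, 83, 85])]
196 [([0.579, 0.011, 0.137], [74, 75, 77]), ([0.571, 0.014, 0.133], [73, 75, 77])]
198 [([0.576, 0.008, 0.126], [72, 73, 74]), ([0.571, 0.014, 0.128], [74, 75, 76])]
200 [([0.578, 0.01, 0.123], [74, 75, 77]), ([0.569, 0.012, 0.12], [78, 80, 82])]
202 [([0.578, 0.01, 0.117], [111, 113, 115]), ([0.57, 0.014, 0.116], [149, 152, 154])]
204 [([0.577, 0.009, 0.11], [179, 182, 184]), ([0.571, 0.015, 0.111], [185, 188, 190])]
206 [([0.581, 0.014, 0.111], [186, 189, 191]), ([0.576, 0.021, 0.113], [185, 189, 191])]
208 [([0.585, 0.019, 0.11], [185, 188, 190]), ([0.578, 0.024, 0.11], [186, 189, 191])]
210 [([0.589, 0.024, 0.111], [185, 189, 191]), ([0.583, 0.03, 0.112], [186, 189, 191])]
212 [([0.594, 0.03, 0.113], [186, 189, 191]), ([0.585, 0.032, 0.109], [199, 202, 204])]
214 [([0.595, 0.03, 0.108], [206, 209, 211]), ([0.589, 0.037, 0.109], [225, 228, 231])]
[[288.2 195.3]] [[266.8 198.8]]
[[288.1 199.9]] [[267. 200.]]
[[288.  204.5]] [[267.1 201.2]]
```

View pics/top2c.png

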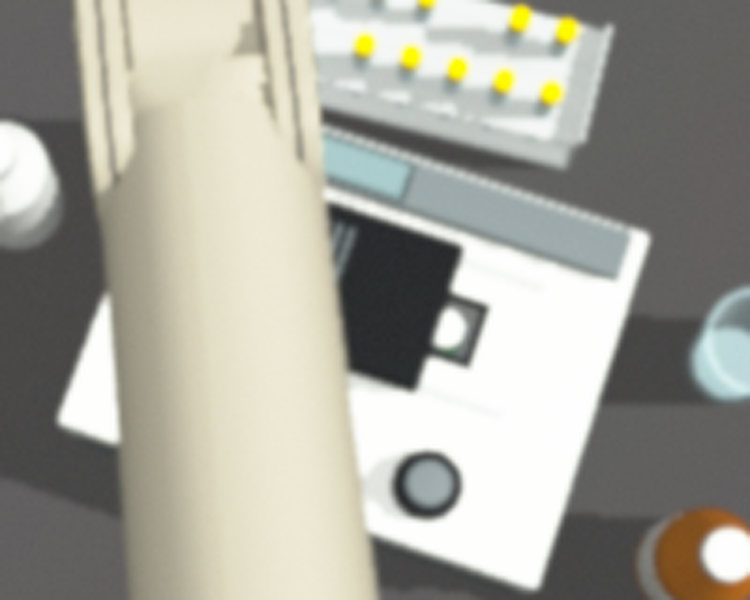

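Run:
```python
from h import *
s=ctrl.read_state(); e=s["eef_pos"]; print(e,s["ee_rot"],s["q"],s["width"])
d=np.load("scene2.npy"); im=cv2.imread("pics/scene2.png")
P=pts("scene",np.where(d>0,d,9),np.ones(d.shape,bool)); r=P[:,:2]-e[:2]
xp=np.array([.924,-.383]);yp=np.array([.383,.924])
for a in np.arange(.15,.5,.01):
    k=(P[:,2]>=a)&(P[:,2]<a+.01)&(np.linalg.norm(r,axis=1)<.12)
    if k.sum()>2: print(round(a,2),k.sum(),np.percentile(r[k]@xp,[3,50,97]).round(3),np.percentile(r[k]@yp,[3,50,97]).round(3))
```

```text
[0.61335254 0.05507756 0.19120559] [ 3.14112533e+00 -3.68406125e-04  2.74946976e+00] [-0.48744857  0.34103204  0.40967703  1.55189094 -0.14021394  1.27783353
  1.1204217 ] 3.773278967275108e-05
0.2 25 [-0.008  0.008  0.013] [-0.006  0.005  0.011]
0.21 48 [-0.008  0.007  0.013] [-0.006  0.008  0.014]
0.22 50 [-0.004  0.006  0.013] [-0.008  0.011  0.014]
0.23 13 [0.002 0.013 0.014] [-0.01  -0.001  0.011]
0.24 28 [-0.     0.014  0.015] [-0.014  0.007  0.03 ]
0.25 51 [-0.006  0.014  0.015] [-0.031  0.013  0.035]
0.26 77 [-0.009  0.012  0.019] [-0.044  0.014  0.045]
0.27 67 [-0.015  0.014  0.019] [-0.013  0.015  0.054]
0.28 108 [-0.009  0.012  0.019] [-0.009  0.042  0.061]
0.29 176 [-0.01   0.007  0.021] [-0.011  0.046  0.06 ]
0.3 128 [-0.016  0.011  0.021] [0.006 0.035 0.045]
0.31 83 [-0.007  0.007  0.013] [0.016 0.036 0.04 ]
0.32 63 [-0.009  0.005  0.027] [0.021 0.035 0.038]
0.33 190 [-0.025  0.012  0.039] [0.001 0.031 0.037]
0.34 207 [-0.027  0.013  0.039] [0.002 0.031 0.037]
0.35 205 [-0.027  0.013  0.039] [0.002 0.031 0.037]
0.36 237 [-0.026  0.008  0.039] [0.003 0.03  0.036]
0.37 277 [-0.026  0.015  0.038] [-0.002  0.026  0.035]
0.38 37 [-0.024  0.012  0.044] [0.003 0.031 0.041]
0.39 302 [-0.031  0.014  0.044] [0.003 0.034 0.042]
0.4 273 [-0.033  0.014  0.044] [-0.004  0.034  0.042]
0.41 277 [-0.03   0.014  0.042] [0.    0.033 0.04 ]
0.42 274 [-0.03   0.015  0.042] [-0.     0.033  0.04 ]
0.43 257 [-0.029  0.018  0.042] [0.    0.033 0.043]
0.44 271 [-0.029  0.017  0.042] [0.002 0.033 0.048]
0.45 319 [-0.027  0.014  0.042] [0.003 0.035 0.048]
0.46 318 [-0.029  0.013  0.042] [0.001 0.035 0.042]
0.47 307 [-0.029  0.013  0.042] [0.004 0.034 0.04 ]
0.48 249 [-0.026  0.015  0.042] [0.006 0.035 0.041]
0.49 529 [-0.025  0.027  0.044] [-0.014  0.025  0.045]
```

XY agrees, but the camera puts the tip at z≈0.20, where the specification gives 0.166. I'll descend to the height that is safe under both readings and look again.

Request:
{"fn": "servo_tool", "kwargs": {"motion": [[[0, 0, 0, -0.15, 0], [0, 0, 0, -0.3, 0], [0, 0, 0, -0.45, 0], [0, 0, 0, -0.52, 0], [0, 0, 0, -0.58, 0], [0, 0, 0, -0.58, 0], [0, 0, 0, -0.58, 0]]]}}

```text
time: 3.52
eef_pos: [0.6134, 0.0544, 0.1447]
ee_rot: [-3.142, -0.0, 2.749]
contact_force: [-0.3, 0.2, -0.6]
width: 0.0003
grip_force: 0.0
```

Run:
```python
from h import *
n="scene"; s=ctrl.read_state(); e=s["eef_pos"]; print(e)
im,d=ctrl.grab_frame(n); cv2.imwrite("pics/scene3.png",im)
cv2.imwrite("pics/scene3c.png",cv2.resize(im[140:240,230:350],(720,600),interpolation=cv2.INTER_CUBIC))
print([proj(n,[e-[0,0,z]]).round(1).tolist() for z in (0,.025)])
P=pts(n,np.where(d>0,d,9),np.ones(d.shape,bool)); r=P[:,:2]-e[:2]
xp=np.array([.924,-.383]);yp=np.array([.383,.924])
for a in np.arange(.114,.22,.006):
    k=(P[:,2]>=a)&(P[:,2]<a+.006)&(np.linalg.norm(r,axis=1)<.03)
    print(round(a,3),k.sum(),np.percentile(r[k]@xp,[3,50,97]).round(3) if k.sum() else'',np.percentile(r[k]@yp,[3,50,97]).round(3) if k.sum() else '')
```

```text
[0.61343539 0.05440193 0.14467689]
[[[287.6, 212.0]], [[287.4, 220.6]]]
0.114 12 [-0.027 -0.002  0.022] [-0.021  0.005  0.024]
0.12 0  
0.126 0  
0.132 0  
0.138 0  
0.144 0  
0.15 5 [-0.005  0.002  0.007] [0.004 0.006 0.006]
0.156 14 [-0.008  0.009  0.012] [-0.007  0.006  0.011]
0.162 25 [-0.009  0.006  0.012] [-0.006  0.007  0.013]
0.168 27 [-0.009  0.007  0.013] [-0.005  0.012  0.014]
0.174 25 [-0.005  0.004  0.012] [-0.007  0.011  0.015]
0.18 21 [-0.004  0.009  0.013] [-0.005  0.008  0.015]
0.186 5 [0.01  0.012 0.013] [-0.006 -0.004  0.006]
0.192 6 [0.012 0.013 0.013] [-0.009  0.01   0.012]
0.198 20 [-0.002  0.013  0.015] [-0.024  0.005  0.029]
0.204 15 [0.004 0.008 0.015] [-0.024  0.011  0.016]
0.21 10 [0.005 0.013 0.016] [0.012 0.015 0.025]
0.216 28 [-0.     0.011  0.018] [-0.009  0.015  0.017]
```

View pics/scene3c.png

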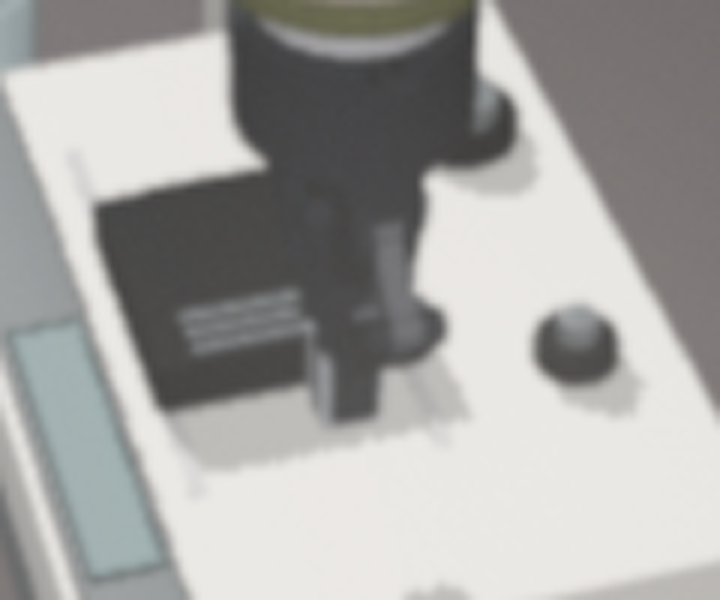

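Scene 3: the closed fingertip shows against the white deck at crop (350,420), full (288,210), with clear air above its shadow. I'll feel for the deck in small steps.

Request:
{"fn": "servo_tool", "kwargs": {"motion": [[[0, 0, 0, -0.025, 0], [0, 0, 0, -0.05, 0], [0, 0, 0, -0.075, 0], [0, 0, 0, -0.1, 0], [0, 0, 0, -0.1, 0]]]}}

```text
time: 3.98
eef_pos: [0.6132, 0.0543, 0.1363]
ee_rot: [-3.141, -0.001, 2.749]
contact_force: [-0.2, -0.6, 0.1]
width: -0.0001
grip_force: 0.0
```

Request:
{"fn": "servo_tool", "kwargs": {"motion": [[[0, 0, 0, -0.02, 0], [0, 0, 0, -0.04, 0], [0, 0, 0, -0.06, 0], [0, 0, 0, -0.06, 0]]]}}

```text
time: 4.32
eef_pos: [0.6133, 0.0543, 0.1315]
ee_rot: [-3.141, -0.0, 2.749]
contact_force: [-1.3, 0.9, -0.3]
width: -0.0004
grip_force: 0.0
```

Request:
{"fn": "servo_tool", "kwargs": {"motion": [[[0, 0, 0, -0.02, 0], [0, 0, 0, -0.04, 0], [0, 0, 0, -0.06, 0], [0, 0, 0, -0.06, 0]]]}}

```text
time: 4.65
eef_pos: [0.6133, 0.0543, 0.1267]
ee_rot: [-3.141, -0.0, 2.749]
contact_force: [-0.2, 0.0, -0.1]
width: -0.0
grip_force: 0.0
```

Request:
{"fn": "servo_tool", "kwargs": {"motion": [[[0, 0, 0, -0.02, 0], [0, 0, 0, -0.04, 0], [0, 0, 0, -0.06, 0], [0, 0, 0, -0.06, 0]]]}}

```text
time: 4.98
eef_pos: [0.6133, 0.0543, 0.1219]
ee_rot: [-3.141, -0.0, 2.749]
contact_force: [-0.4, 0.5, -0.5]
width: 0.0001
grip_force: 0.0
```

No contact 13 mm below the nominal point, so the camera reading is right: the tip is about 7 mm above the reported TCP. I'll go to tip z≈0.12 and verify.

Request:
{"fn": "servo_tool", "kwargs": {"motion": [[[0, 0, 0, -0.025, 0], [0, 0, 0, -0.05, 0], [0, 0, 0, -0.075, 0], [0, 0, 0, -0.1, 0], [0, 0, 0, -0.1, 0]]]}}

```text
time: 5.4
eef_pos: [0.6132, 0.0543, 0.1137]
ee_rot: [-3.141, -0.001, 2.749]
contact_force: [-0.1, 0.1, -0.7]
width: -0.0001
grip_force: 0.0
```

Run:
```python
from h import *
n="scene"; s=ctrl.read_state(); e=s["eef_pos"]; print(e,s["contact_force"])
im,d=ctrl.grab_frame(n); cv2.imwrite("pics/scene4.png",im)
cv2.imwrite("pics/scene4c.png",cv2.resize(im[140:240,230:350],(720,600),interpolation=cv2.INTER_CUBIC))
P=pts(n,np.where(d>0,d,9),np.ones(d.shape,bool)); c=np.array([.5564,-.0308])
xp=np.array([.924,-.383]);yp=np.array([.383,.924])
print("tcp in photometer",(e[:2]-c)@xp,(e[:2]-c)@yp)
r=P[:,:2]-c; X=r@xp; Y=r@yp
for a in np.arange(.104,.15,.004):
    k=(P[:,2]>=a)&(P[:,2]<a+.004)&(abs(X-.02)<.03)&(Y>.07)&(Y<.135)
    print(round(a,3),k.sum(),np.percentile(X[k],[3,50,97]).round(3) if k.sum() else'',np.percentile(Y[k],[3,50,97]).round(3) if k.sum() else '')
k=(P[:,2]>.118)&(P[:,2]<.131)&(abs(X-.02)<.055)&(Y>.02)&(Y<.07); print("cover end Y",np.percentile(Y[k],[5,50,95]).round(4),np.percentile(X[k],[3,97]))
```

```text
[0.61319713 0.05429939 0.11374391] [-0.06213878  0.12427131 -0.71408944]
tcp in photometer 0.01988748103101895 0.1003851422531132
0.104 6 [0.002 0.009 0.027] [0.103 0.108 0.115]
0.108 405 [-0.008  0.027  0.049] [0.074 0.11  0.134]
0.112 152 [-0.007  0.02   0.048] [0.076 0.109 0.133]
0.116 0  
0.12 4 [0.012 0.017 0.026] [0.103 0.105 0.107]
0.124 3 [0.029 0.029 0.031] [0.106 0.107 0.107]
0.128 10 [0.013 0.029 0.033] [0.095 0.107 0.112]
0.132 14 [0.013 0.026 0.032] [0.098 0.109 0.114]
0.136 19 [0.01  0.023 0.032] [0.094 0.112 0.115]
0.14 16 [0.012 0.026 0.033] [0.097 0.111 0.114]
0.144 18 [0.014 0.028 0.032] [0.099 0.11  0.114]
0.148 18 [0.015 0.027 0.032] [0.095 0.112 0.116]
cover end Y [0.0345 0.0457 0.0477] [-0.02289842  0.07381739]
```

View pics/scene4c.png

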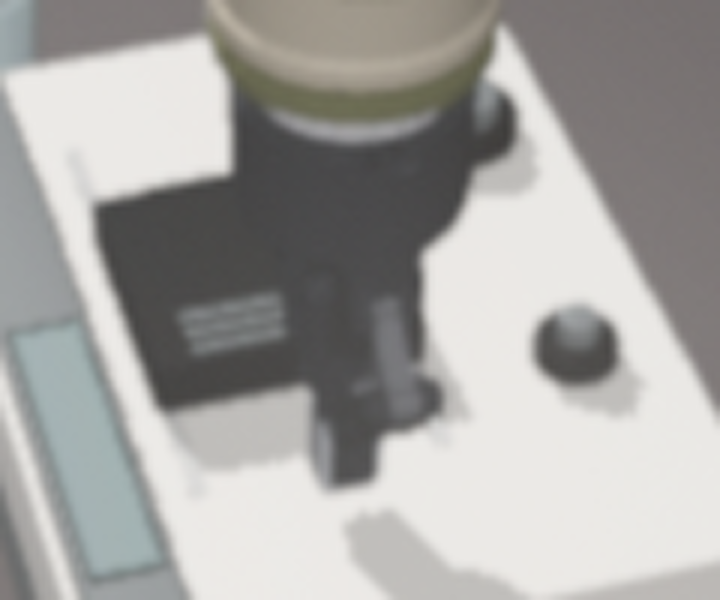

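Scene 4: the tip is at about z 0.121, centred on the cover (its x = 20) and clear of it. The cover end is at photometer y≈46 mm. Now I push gently along -y.

Request:
{"fn": "servo_tool", "kwargs": {"motion": [[[0, -0.035, -0.083, -0.02, 0], [0, -0.07, -0.166, -0.02, 0], [0, -0.104, -0.25, -0.02, 0], [0, -0.139, -0.333, -0.02, 0], [0, -0.173, -0.416, -0.02, 0], [0, -0.207, -0.5, -0.02, 0], [0, -0.242, -0.583, -0.02, 0], [0, -0.276, -0.666, -0.02, 0], [0, -0.31, -0.75, -0.02, 0], [0, -0.345, -0.832, -0.02, 0], [0, -0.345, -0.832, -0.02, 0]]]}}

```text
time: 6.37
eef_pos: [0.5852, -0.0142, 0.1128]
ee_rot: [-3.141, -0.0, 2.747]
contact_force: [-0.6, 0.3, -0.0]
width: 0.0001
grip_force: 0.0
```

Request:
{"fn": "servo_tool", "kwargs": {"motion": [[[0, -0.015, -0.036, 0, 0], [0, -0.03, -0.072, 0, 0], [0, -0.045, -0.108, 0, 0], [0, -0.06, -0.144, 0, 0], [0, -0.06, -0.144, 0, 0]]]}}

```text
time: 6.78
eef_pos: [0.5808, -0.0244, 0.1127]
ee_rot: [-3.141, -0.0, 2.748]
contact_force: [0.3, -0.0, 0.2]
width: -0.0001
grip_force: 0.0
```

Request:
{"fn": "servo_tool", "kwargs": {"motion": [[[0, -0.01, -0.023, 0, 0], [0, -0.02, -0.046, 0, 0], [0, -0.03, -0.07, 0, 0]]]}}

```text
time: 7.03
eef_pos: [0.5787, -0.0294, 0.1127]
ee_rot: [3.141, 0.0, 2.749]
contact_force: [1.8, 1.1, -0.1]
width: -0.0001
grip_force: 1.1
```

Run:
```python
from h import *
c=np.array([.5564,-.0308]);xp=np.array([.924,-.383]);yp=np.array([.383,.924])
n="scene"; s=ctrl.read_state(); e=s["eef_pos"]; print(e,s["contact_force"],"tcp",(e[:2]-c)@xp,(e[:2]-c)@yp)
im,d=ctrl.grab_frame(n); cv2.imwrite("pics/scene5.png",im)
cv2.imwrite("pics/scene5c.png",cv2.resize(im[130:230,230:350],(720,600),interpolation=cv2.INTER_CUBIC))
P=pts(n,np.where(d>0,d,9),np.ones(d.shape,bool)); r=P[:,:2]-c; X=r@xp; Y=r@yp
k=(P[:,2]>.118)&(P[:,2]<.131)&(X>.035)&(X<.068)&(Y>-.07)&(Y<.07); print("cover end Y",k.sum(),np.percentile(Y[k],[5,50,95]).round(4))
```

```text
[ 0.57870072 -0.02935139  0.11272194] [ 1.84003019  1.06301904 -0.10862558] tcp 0.02005104963296808 0.009879687923353751
cover end Y 69 [-0.0072 -0.0043 -0.0023]
```

View pics/scene5c.png

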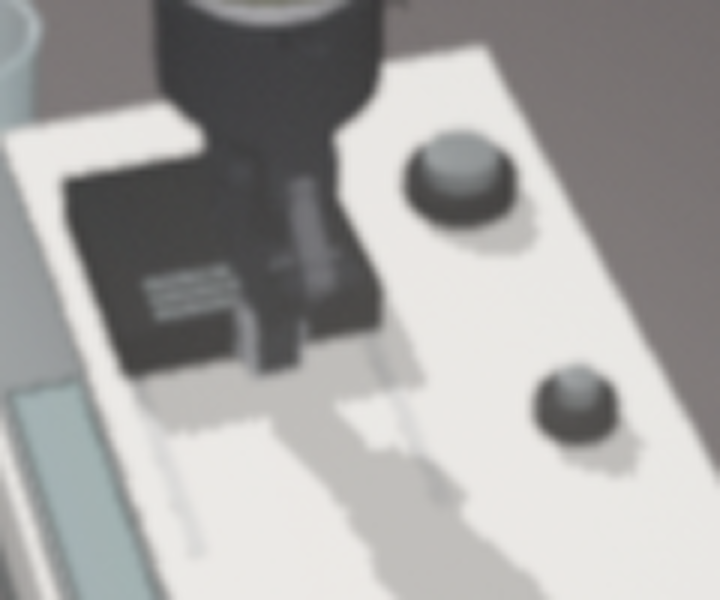

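Scene 5: the finger is against the cover's end face, and the cover is nearly shut (end at y≈-4 mm, shut at -7.5). I'll creep to the stop.

Request:
{"fn": "servo_tool", "kwargs": {"motion": [[[0, -0.005, -0.012, 0, 0], [0, -0.01, -0.023, 0, 0], [0, -0.015, -0.035, 0, 0]]]}}

```text
time: 7.33
eef_pos: [0.5778, -0.0315, 0.1128]
ee_rot: [3.14, 0.0, 2.75]
contact_force: [4.5, 5.6, -1.4]
width: 0.0004
grip_force: 3.4
```

Request:
{"fn": "servo_tool", "kwargs": {"motion": [[[0, -0.005, -0.012, 0, 0], [0, -0.01, -0.023, 0, 0]]]}}

```text
time: 7.5
eef_pos: [0.5777, -0.0315, 0.1129]
ee_rot: [3.138, 0.001, 2.751]
contact_force: [6.4, 10.2, -4.1]
width: 0.0
grip_force: 6.2
```

The cover is on its stop: TCP position static and force at 12 N. I'll back off, lift, and go over to the measure key at (0.452, -0.069).

Request:
{"fn": "servo_tool", "kwargs": {"motion": [[[0, -0.01, -0.023, 0, 0], [0, 0.05, 0.12, 0, 0], [0, 0.1, 0.24, 0, 0], [0, 0.1, 0.24, 0.3, 0], [0, 0.1, 0.24, 0.65, 0], [0, 0.1, 0.24, 1, 0], [0, 0.1, 0.24, 1, 0]]]}}

```text
time: 8.08
eef_pos: [0.5871, -0.015, 0.1982]
ee_rot: [3.139, 0.006, 2.749]
contact_force: [0.8, 0.5, 0.3]
width: -0.0002
grip_force: 0.0
```

Request:
{"fn": "servo_tool", "kwargs": {"motion": [[[0, -0.25, -0.15, 0, 0], [0, -0.5, -0.3, 0, 0], [0, -0.75, -0.4, 0, 0], [0, -0.9, -0.45, 0, 0], [0, -0.9, -0.45, 0, 0]]]}}

```text
time: 8.5
eef_pos: [0.5108, -0.0522, 0.1928]
ee_rot: [-3.141, -0.001, 2.747]
contact_force: [0.7, 0.4, 1.0]
width: -0.0
grip_force: 0.0
```

Run:
```python
from h import *
c=np.array([.5564,-.0308]);xp=np.array([.924,-.383]);yp=np.array([.383,.924])
n="scene"; s=ctrl.read_state(); e=s["eef_pos"]; print(e,s["contact_force"])
im,d=ctrl.grab_frame(n); cv2.imwrite("pics/scene6.png",im)
P=pts(n,np.where(d>0,d,9),np.ones(d.shape,bool)); r=P[:,:2]-c; X=r@xp; Y=r@yp
k=(P[:,2]>.118)&(P[:,2]<.131)&(X>-.02)&(X<.06)&(Y>-.03)&(Y<.07); print("cover end Y",k.sum(),np.percentile(Y[k],[5,50,95]).round(4) if k.any() else '')
for q in("cover","measure_key"):
  for n in ("scene","top"):
    if n=="top": d2=ctrl.grab_frame("top")[1]
    for m in ctrl.masks_of(q,n)[:1]:
        p=pts(n,d if n=="scene" else d2,m["region"]); 
        if m["conf"]>.3: print(q,n,m["conf"],np.median(p,0).round(4),np.percentile(p,[5,95],0).round(3).tolist(),((np.median(p,0)[:2]-c)@np.c_[xp,yp]).round(4))
```

```text
[ 0.51081283 -0.05223506  0.19276186] [0.72788432 0.39857627 0.95126884]
cover end Y 157 [-0.009  -0.0063 -0.0042]
cover scene 0.87 [ 0.5643 -0.0765  0.1362] [[0.518, -0.131, 0.119], [0.611, -0.035, 0.139]] [ 0.0248 -0.0392]
measure_key scene 0.45 [ 0.4605 -0.0645  0.1328] [[0.449, -0.078, 0.126], [0.47, -0.055, 0.135]] [-0.0757 -0.0678]
```

The cover is shut (end at -6.3 mm with the camera's bias, and the stop was felt). Now over the key and down.

Request:
{"fn": "servo_tool", "kwargs": {"motion": [[[0, -0.3, -0.08, 0, 0], [0, -0.6, -0.16, 0, 0], [0, -0.72, -0.2, -0.1, 0], [0, -0.72, -0.2, -0.3, 0], [0, -0.72, -0.2, -0.5, 0], [0, -0.72, -0.2, -0.65, 0], [0, -0.72, -0.2, -0.65, 0], [0, -0.72, -0.2, -0.65, 0]]]}}

```text
time: 9.52
eef_pos: [0.455, -0.0668, 0.1406]
ee_rot: [-3.141, -0.001, 2.749]
contact_force: [0.1, 0.1, 0.2]
width: 0.0
grip_force: 0.0
```

Run:
```python
from h import *
n="scene"; s=ctrl.read_state(); e=s["eef_pos"]; print(e,s["contact_force"])
im,d=ctrl.grab_frame(n)
cv2.imwrite("pics/scene7c.png",cv2.resize(im[110:210,240:360],(720,600),interpolation=cv2.INTER_CUBIC))
```

```text
[ 0.45499126 -0.06679825  0.14059249] [0.10605417 0.06949369 0.2480198 ]
```

View pics/scene7c.png

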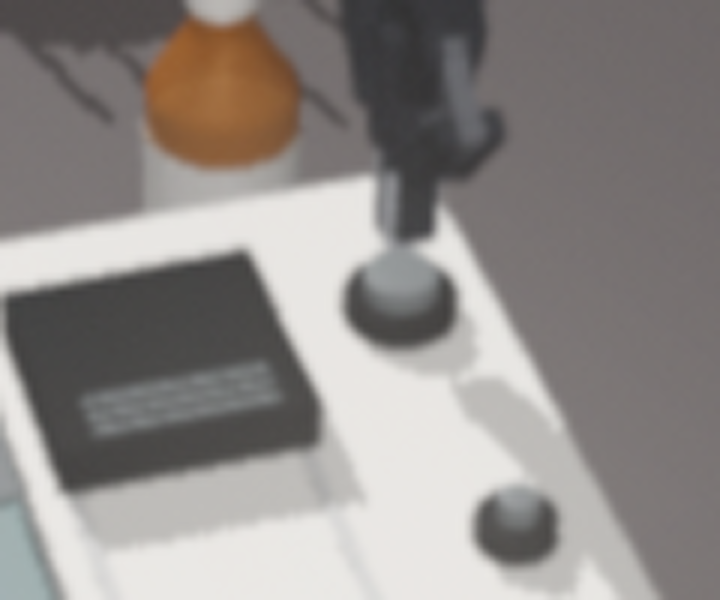

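Scene 7: the cover is fully over the well. The fingertip is at crop (405,240), directly above the measure key's top face at (402,270). Pressing slowly.

Request:
{"fn": "servo_tool", "kwargs": {"motion": [[[0, 0, 0, -0.03, 0], [0, 0, 0, -0.06, 0], [0, 0, 0, -0.09, 0], [0, 0, 0, -0.12, 0], [0, 0, 0, -0.15, 0]]]}}

```text
time: 9.98
eef_pos: [0.4551, -0.0668, 0.1286]
ee_rot: [3.141, 0.0, 2.749]
contact_force: [-0.0, -0.5, 0.2]
width: 0.0004
grip_force: 0.0
```

Request:
{"fn": "servo_tool", "kwargs": {"motion": [[[0, 0, 0, -0.02, 0], [0, 0, 0, -0.04, 0], [0, 0, 0, -0.06, 0]]]}}

```text
time: 10.23
eef_pos: [0.4551, -0.0668, 0.1238]
ee_rot: [3.142, -0.0, 2.749]
contact_force: [0.5, 0.2, 1.2]
width: 0.0
grip_force: 0.7
```

Request:
{"fn": "servo_tool", "kwargs": {"motion": [[[0, 0, 0, -0.02, 0], [0, 0, 0, -0.04, 0], [0, 0, 0, -0.04, 0]]]}}

```text
time: 10.48
eef_pos: [0.4551, -0.0668, 0.1207]
ee_rot: [3.141, -0.0, 2.749]
contact_force: [-0.6, -0.0, 3.8]
width: -0.0
grip_force: 1.6
```

Request:
{"fn": "servo_tool", "kwargs": {"motion": [[[0, 0, 0, -0.02, 0], [0, 0, 0, -0.04, 0], [0, 0, 0, -0.04, 0]]]}}

```text
time: 10.73
eef_pos: [0.4552, -0.0668, 0.1179]
ee_rot: [3.141, -0.0, 2.749]
contact_force: [-2.8, 0.4, 7.1]
width: -0.0002
grip_force: 3.6
```

Request:
{"fn": "servo_tool", "kwargs": {"motion": [[[0, 0, 0, -0.015, 0], [0, 0, 0, -0.015, 0]]]}}

```text
time: 10.9
eef_pos: [0.4553, -0.0668, 0.1176]
ee_rot: [3.141, -0.0, 2.749]
contact_force: [-8.8, 1.2, 19.9]
width: 0.0004
grip_force: 10.2
```

The key has bottomed out: about 6 mm of spring travel, then a stiff stop. Releasing, lifting and checking.

Request:
{"fn": "servo_tool", "kwargs": {"motion": [[[0, 0, 0, 0.1, 0], [0, 0, 0, 0.3, 0], [0, 0, 0, 0.6, 0], [0, 0, 0, 1, 0], [0, 0, 0, 1, 0], [0, 0, 0, 1, 0]]]}}

```text
time: 11.4
eef_pos: [0.4561, -0.0667, 0.1976]
ee_rot: [3.14, 0.003, 2.749]
contact_force: [-0.3, -0.1, -0.5]
width: 0.0001
grip_force: 0.0
```

Run:
```python
from h import *
n="scene"; s=ctrl.read_state(); print(s["eef_pos"],s["contact_force"],s["time"])
im,d=ctrl.grab_frame(n)
cv2.imwrite("pics/scene8c.png",cv2.resize(im[90:340,150:400],(600,600),interpolation=cv2.INTER_CUBIC))
for q in("cover","measure_key","reagent_bottle","beaker","wash_bottle","tube_rack"):
    for m in ctrl.masks_of(q,n)[:1]:
        p=pts(n,d,m["region"]); print(q,round(m["conf"],2),np.median(p,0).round(3))
```

```text
[ 0.45611799 -0.06673854  0.1975688 ] [-0.32673392 -0.09191749 -0.54629457] 11.4
cover 0.58 [0.591 0.026 0.111]
reagent_bottle 0.82 [ 0.414 -0.233  0.098]
beaker 0.8 [ 0.537 -0.297  0.082]
tube_rack 0.91 [ 0.776 -0.047  0.063]
```

View pics/scene8c.png

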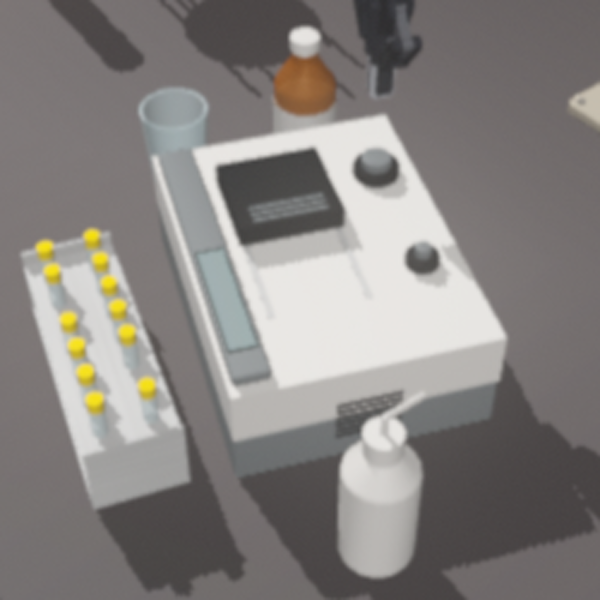

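Scene 8: the cover is shut at crop (280,195), both keys are up at (376,165) and (422,258), and all the bystanders are where they stood. The arm is clear, so I'm handing in.

```bash
python3 -c "
from bench import ctrl
print(ctrl.finish_job())"
```

```text
the job is handed in; nothing more can be done
None
```

I pushed the cover gently shut to its stop, pressed the measure key fully down and let it go, touched nothing else, and handed the job in at about 12 s; the hand-in gave no verdict.

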